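# Dispense a spacer bar and complete the prop tower

## Task

Push the red paddle of the bar dispenser forward through its whole stroke, until it is fully home against the magazine, and let it spring back, so that the lowest yellow spacer bar comes out in front; do this once, the spare bar stays in the magazine. Then lay that bar flat on top of the prop tower as the missing second bar of the top layer: crosswise over the open ends of the two grey bars beneath, parallel to the top bar already there, with its edge and ends in line with the tower's sides. Let go of it, and leave the rest of the tower and the other things on the bench where they are.

Things in the scene. Friction and masses are not known exactly. Their poses are not given: they have to be found in the camera images.
- dispenser: fixed bar dispenser. Origin: on the bench under the magazine's middle; x = push direction, from paddle to outlet. Deck 20 mm high, 170 mm along y, x = -105 to +125 mm. Magazine of aluminium walls, outside 43 mm along x, 162 mm along y, top at 62 mm; the bars lie flat in it along y, one on another
- outlet (a point): point on the outlet deck, 20 mm above the bench, 68 mm in front of the magazine's middle, where the middle of the bar's underside rests once pushed fully out; the bar is then 28 mm clear of the magazine. Low side rails (7 mm high) pass the bar's ends, a 5 mm lip ends the deck 53 mm further on
- slide (a joint): sprung slide that carries the red paddle, in m: 0 = at rest, 0.070 = fully home (paddle touching the magazine's back wall). The spring pushes it back with 2.4 N at rest to 8 N when home
- paddle (a point): middle of the red paddle's back face (the face to push, looking to the dispenser's -x), 55 mm above the bench; moves with the slide. The paddle is upright, 70 mm wide, 10 mm thick, from 21 to 79 mm above the bench; x axis = push direction
- bar: the lowest yellow spacer bar in the magazine, the one to be dispensed: 150 mm along its y, 32 mm along its x, 16 mm high (z), 60 to 120 g, a thin black stripe along the middle of its top. Origin: centre of its underside
- spare_bar: the spare bar lying on it in the magazine, a spacer bar like bar (150 x 32 x 16 mm, same origin and axes); it sinks onto the deck when the slide is back
- mat: fixed black mat 170 x 170 x 6 mm under the tower; origin: centre of its underside. Tower: 150 mm square, crosswise layers of bars 16 mm high: two blue along the mat's y at x = +-59 mm, two grey along its x at y = +-59 mm, on top one yellow along its y at x = -59 mm; the place at x = +59 mm is open
- open_place (a point): the open place in the top layer: where the centre of the bar's underside belongs, 38 mm above the bench; the bar lies along this point's y axis (either way round)
- mate: the bar already in the top layer, a spacer bar like bar (150 x 32 x 16 mm, same origin and axes)
- low1: tower's bottom layer, blue, else a spacer bar like bar (150 x 32 x 16 mm, same origin and axes)
- low2: tower's bottom layer, blue, else a spacer bar like bar (150 x 32 x 16 mm, same origin and axes)
- mid1: tower's middle layer, grey, else a spacer bar like bar (150 x 32 x 16 mm, same origin and axes)
- mid2: tower's middle layer, grey, else a spacer bar like bar (150 x 32 x 16 mm, same origin and axes)
- screwdriver: bystander: screwdriver 170 mm long, lying about along x between dispenser and tower, under 35 mm high
- tape: bystander: roll of black tape, 96 mm across, 24 mm high
- mouse: bystander: black computer mouse, 100 x 58 x 32 mm, on a blue pad
- tester: bystander: orange meter, 150 x 75 x 38 mm
- cutters: bystander: cutters with yellow handles, about 145 mm long, 18 mm high
Not all that is in view belongs to the job. Several things have the shape of the mat; the one meant has the colours described above.

How it is judged:
On the way, in this order (a step that is already met when the one before it is completed fails the run):
1. the paddle is pushed fully home (at least 66.5 of its 70 mm) (value of joint slide above 0.0665 m), for 0.05 s.
2. the slide has sprung back and the bar lies out on the outlet deck, clear of the magazine (value of joint slide below 0.006 m and x of bar in the frame of dispenser above 0.055 m), for 0.1 s.
At the end, for the whole second after the job is handed in: The bar lies still and flat (0.06 rad) in the open place: within 14 mm across, 15 mm along, 6 mm in height, parallel to the other top bar within 0.14 rad. Slide back (under 6 mm), spare bar in the magazine (moved under 30 mm), other tower bars moved under 15 mm (x of bar in the frame of open_place between -0.014 and 0.014 m and y of bar in the frame of open_place between -0.015 and 0.015 m and z of bar in the frame of open_place between -0.006 and 0.006 m and angle between the y axis of bar and the y axis of mate, either way round below 0.14 rad and angle between bar's own z axis and vertical below 0.06 rad and linear speed of bar below 0.02 m/s and value of joint slide below 0.006 m and distance of spare_bar from where it was at the start of the episode below 0.03 m and distance of each of low1, low2, mid1, mid2, mate from where it was at the start of the episode below 0.015 m); the robot touches nothing.
It fails at once if the spare bar leaves the magazine (moved more than 30 mm) (distance of spare_bar from where it was at the start of the episode above 0.03 m).
It fails at once if a tower bar is shifted by more than 20 mm (distance of any of low1, low2, mid1, mid2, mate from where it was at the start of the episode above 0.02 m).
It fails at once if a bystander (screwdriver, tape, mouse, meter, cutters) is moved by more than 40 mm (distance of any of screwdriver, tape, mouse, tester, cutters from where it was at the start of the episode above 0.04 m).
It also fails if it takes over 59 s, if anything falls off the work surface, if the arm or the gripper's body presses on something with over 40 N, if the wrist force passes 120 N, or if a joint passes its speed limit or range.

## Robot

A 6-joint arm with a two-finger parallel gripper is mounted at the origin on the work surface. World frame = base frame: x ahead of the robot, y to its left, z up, the work surface at z = 0. Lengths are in m, angles in rad, forces in N, time in s.
With the tool pointing down it reaches from about 0.35 to 0.85 m from the base axis. Payload 8.1 kg.
Tool frame: the origin (TCP) lies at the very end of the fingers, on their centre line; the grasp point (between the pads) lies 19 mm behind it; z points along the fingers, y is the line along which they close (so a half turn about z gives the same grasp; the last joint's range is limited). The gripper opens to 93 mm and grips with 3 to 60 N. Pads are 15 mm wide; open, the fingers measure 128 mm over their backs; the gripper's body (75 mm by 188 mm) begins 65 mm behind the grasp point.
Start: joints at [1.111, 0.13, 1.488, -0, 1.523, -0.085], TCP at [0.22, 0.558, 0.219] pointing down, gripper open.
Joint ranges: [-2.96, 2.96], [-0.89, 2.26], [0.02, 2.5], [-1.34, 4.48], [0, 2.73], [-2.66, 2.66]. Speed limits (rad/s): [2.39, 2.39, 2.79, 3.14, 3.14, 3.14].

## Interface

Orientations are given as a rotation vector (axis times angle).
In Python, from plant import robot, imaging gives the robot as it stands.
- The arm moves only by the tool jog_arm, never from a script. Its argument "rows" is a list of rows, each a list of 2 entries, a list of its own where there are three numbers: the shift along the tool's x, y, z each as a share of 0.2 m, from -1 to 1, then the turn, a rotation vector about the tool's x, y, z each as a share of pi/2 rad, from -1 to 1. A call has 1 to 5 rows; each row is the pose to reach, as a shift and turn from the pose commanded when the call began, along the tool's axes at that moment; what a row does not reach only later rows make up. A row lasts 1/10 s, in which the tool goes at most 50 mm and 8.59 degrees, less where a joint would pass 70% of its speed; a pose out of reach is approached as far as the arm can. A call with a number of a shift or a turn outside -1 to 1 is refused whole. A call with a gripper value outside its range is refused whole. "hand" is the closure, from -1 (fully open) to 1 (shut), set as the call begins (left out, the last holds). The fingers move at their own pace and stop on an object; "squeeze" is the grip in N (left out, the last holds). Time passes only in rows, so rows that repeat a pose let the fingers close. It gives the time, the measured TCP pose, the force, the opening and the grip force at its end, in the units of the state.
- robot.read_state(): the state, without advancing time (a new reading comes with each control period).
- imaging.read_camera(name): name is "scene" or "side" or "wrist"; returns a dict with "frame" (400x640x3 uint8, red, green, blue), "vertical_fov" (degrees; the focal length in pixels is half the picture's height over the tangent of half this angle, whatever the lens; pixels are square), "cx", "cy" (the principal point, pixels), "R" (3x3) and "t" (3): a world point X has camera coordinates R X + t. Camera axes: x right, y down, z forward; pixel columns grow to the right and rows downward; lengths in m; the calibration is good to about 2 mm. The wrist camera is an equidistant fisheye: a pixel r from the principal point sees the ray r / f radians off the axis. A picture is of the moment at which its call begins. There is no depth.
- robot.close_job(): hands the job in; it is judged then, once.
The state is a dict: "t": time; "q": joint angles; "dq": joint speeds; "joint_torque": joint torques, N m; "tool_pos": TCP position; "orientation": TCP orientation; "force": force on the tool from outside, world axes, zero at the start; "wrist_torque": the same for the moment, N m; "opening": finger opening in m; "gripper_force": force on a finger pad.
Only numpy, scipy, OpenCV 4.12 (cv2) and the standard library are available. Lean on these libraries where they do the work, as an engineer would, in place of code of your own. Each camera call takes 0.05 s, during which the arm holds its last target. There are 200 camera calls.

## Working session

There is one attempt and no reset: what is moved stays moved. The work goes in short steps, Python scripts to look and compute and a tool call to move; the robot and the scene stay as the last step left them, time stands still between calls to the robot, and variables do not carry over. Pictures are saved under pics/ and viewed, at most 10 in all, crops included, and the job is handed in when it is done.

Besides the shell and the picture viewer there is one more tool, called after "Emit:" in YAML: its name, and indented under it one key for each argument. jog_arm: Moves the arm, as the interface text tells. Its arguments: {"type":"object","properties":{"rows":{"type":"array"},"hand":{"type":"number"},"squeeze":{"type":"number"}},"required":["rows"]}

```bash
mkdir -p pics
cat > h.py <<'E'
import numpy as np, cv2
from plant import robot, imaging
def cam(n,save=None):
    c=imaging.read_camera(n); c={k:(np.array(v) if k in('R','t','frame') else v) for k,v in c.items()}
    c['f']=200/np.tan(np.radians(c['vertical_fov'])/2); c['name']=n
    if save: cv2.imwrite(f'pics/{save}.png',c['frame'][:,:,::-1])
    return c
def ray(c,u,v):
    x,y=(u-c['cx'])/c['f'],(v-c['cy'])/c['f']
    if c['name']=='wrist':
        r=np.hypot(x,y)+1e-12; d=np.array([x/r*np.sin(r),y/r*np.sin(r),np.cos(r)])
    else: d=np.array([x,y,1])
    return -c['R'].T@c['t'], c['R'].T@d
def onz(c,u,v,z):
    o,d=ray(c,u,v); return o+d*(z-o[2])/d[2]
def proj(c,X):
    p=c['R']@np.array(X)+c['t']
    if c['name']=='wrist':
        h=np.hypot(p[0],p[1]); k=np.arctan2(h,p[2])/h
    else: k=1/p[2]
    return np.array([c['cx']+c['f']*p[0]*k,c['cy']+c['f']*p[1]*k])
E
python3 - <<'E'
from h import *
for n in('scene','side','wrist'):
    c=cam(n,n+'0'); o=-c['R'].T@c['t']; print(n,c['f'],c['cx'],c['cy'],o.round(3),c['R'][2].round(3))
import os
a=cv2.imread('pics/scene0.png');b=cv2.imread('pics/side0.png')
print(robot.read_state())
E
```

```text
scene 364.0416296433508 317.1999642916773 203.470331992177 [ 1.114 -0.224  0.86 ] [-0.587  0.134 -0.799]
side 391.7440799733303 319.76855505988976 201.49100810862862 [-0.096 -0.785  0.823] [ 0.513  0.573 -0.639]
wrist 309.70691628693146 320.98381453836697 196.07610861739178 [0.156 0.582 0.383] [ 0.228 -0.092 -0.969]
{'t': 0.15, 'q': array([ 1.11061350e+00,  1.30988001e-01,  1.48902515e+00,  6.45429843e-09,
        1.52300489e+00, -8.54044584e-02]), 'dq': array([ 0.00148784, -0.00228696, -0.00377126,  0.00064702, -0.00109324,
       -0.00049976]), 'joint_torque': array([ 7.28503292e-04, -5.60477400e+01, -4.92335594e+01,  7.68260029e-02,
        3.04295251e-02, -1.16794467e-04]), 'tool_pos': array([0.21942579, 0.55796569, 0.21783042]), 'orientation': array([-5.85189502e-01, -3.08621778e+00,  2.15593594e-03]), 'force': array([-0.32402457, -0.51647226, -0.25803094]), 'wrist_torque': array([ 0.0470775 , -0.05533631,  0.04614272]), 'gripper_force': 0.0, 'opening': 0.0927842233904617}
```

View pics/scene0.png

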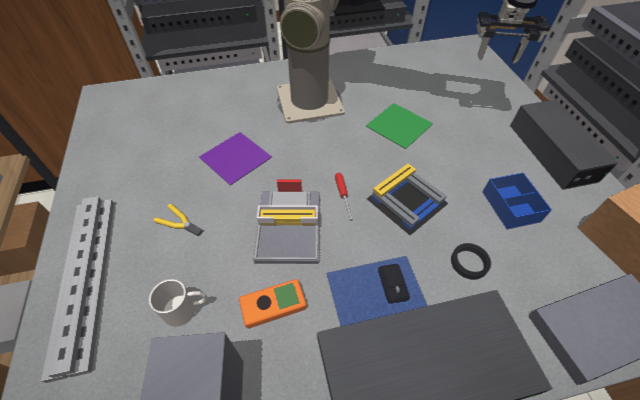

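View pics/side0.png

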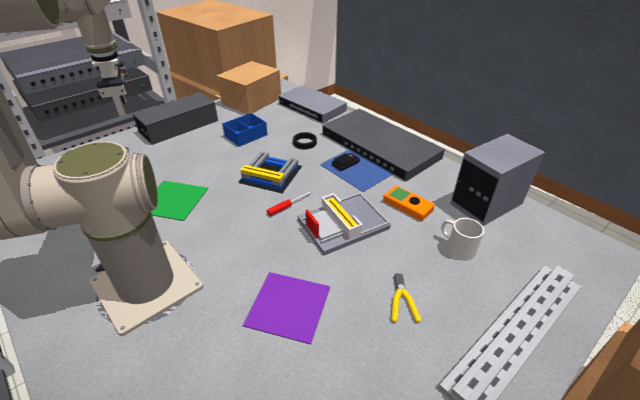

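The scene view shows the dispenser at about (288,218), with its red paddle at (289,185) and a yellow bar in the magazine at (288,214). The tower on the black mat is at (408,197), with its yellow mate at (395,180) and the open side at lower right. The side view agrees: paddle (312,223), magazine (342,213), tower (270,170).

Things that could be mistaken for the targets:
- **Mat:** purple sheet (235,158), green sheet (398,125), blue pad (376,290). I choose the black mat at (408,197).
- **Paddle:** the red screwdriver handle (341,185). I choose the upright paddle at (289,185).

Run:
```python
from h import *
def comps(c,lo,hi,amin,box):
    hsv=cv2.cvtColor(c['frame'],cv2.COLOR_RGB2HSV); m=cv2.inRange(hsv,lo,hi)
    n,l,s,ce=cv2.connectedComponentsWithStats(m)
    for i in range(1,n):
        if s[i,4]>=amin and box[0]<ce[i][0]<box[2] and box[1]<ce[i][1]<box[3]:
            mm=(l==i).astype(np.uint8); k=cv2.findContours(mm,0,2)[0]; r=cv2.minAreaRect(k[0]); yield s[i,4],ce[i],cv2.boxPoints(r)
B={'scene':(180,130,480,270),'side':(200,120,420,260)}
cs={}
for n in B:
    c=cs[n]=cam(n)
    for nm,lo,hi,z in(('yel',(20,120,100),(35,255,255),.054),('red',(0,150,80),(8,255,255),.079)):
        for a,ce,b in comps(c,lo,hi,25,B[n]):
            print(n,nm,a,ce.round(1),'ctr',onz(c,*ce,z).round(4)[:2]); print('  ',b.round(1).tolist(),[onz(c,*p,z).round(3)[:2].tolist() for p in b])
a=cs['scene']['frame'][140:275,240:460,::-1]; b=cs['side']['frame'][140:255,225:405,::-1]
a=cv2.resize(a,None,fx=3.5,fy=3.5,interpolation=3)
cv2.imwrite('pics/c1.png',a)
cv2.imwrite('pics/c2.png',cv2.resize(b,None,fx=4,fy=4,interpolation=3))
```

```text
scene yel 472 [393.8 179.6] ctr [0.4882 0.1482]
   [[372.0, 188.3000030517578], [409.6000061035156, 161.39999389648438], [416.20001220703125, 170.6999969482422], [378.70001220703125, 197.5]] [[0.505, 0.076], [0.431, 0.22], [0.471, 0.225], [0.541, 0.084]]
scene yel 601 [286.5 215.8] ctr [ 0.5436 -0.1792]
   [[260.0, 209.0], [314.0, 209.0], [314.0, 224.0], [260.0, 224.0]] [[0.504, -0.246], [0.538, -0.102], [0.587, -0.113], [0.554, -0.253]]
scene red 143 [340.5 183.8] ctr [ 0.488  -0.0137]
   [[334.1000061035156, 173.89999389648438], [340.5, 172.0], [346.8999938964844, 193.1999969482422], [340.3999938964844, 195.1999969482422]] [[0.448, -0.022], [0.445, -0.002], [0.525, -0.006], [0.527, -0.025]]
scene red 62 [288.5 180.8] ctr [ 0.4438 -0.1537]
   [[277.0, 180.0], [300.0, 180.0], [300.0, 182.0], [277.0, 182.0]] [[0.433, -0.185], [0.448, -0.121], [0.455, -0.123], [0.441, -0.186]]
side yel 397 [262.2 172.8] ctr [0.4763 0.1457]
   [[239.89999389648438, 172.5], [242.1999969482422, 163.0], [284.0, 172.8000030517578], [281.70001220703125, 182.39999389648438]] [[0.422, 0.197], [0.459, 0.24], [0.531, 0.097], [0.493, 0.059]]
side yel 273 [341.3 212.1] ctr [ 0.5352 -0.1753]
   [[325.6000061035156, 200.3000030517578], [331.20001220703125, 195.3000030517578], [356.5, 223.60000610351562], [350.8999938964844, 228.60000610351562]] [[0.538, -0.103], [0.567, -0.097], [0.533, -0.24], [0.506, -0.244]]
side red 182 [278.7 207.2] ctr [ 0.3936 -0.0578]
   [[265.79998779296875, 209.60000610351562], [288.6000061035156, 198.1999969482422], [291.79998779296875, 204.60000610351562], [269.0, 216.0]] [[0.359, -0.042], [0.441, -0.045], [0.43, -0.074], [0.35, -0.07]]
side red 178 [311.8 223.1] ctr [ 0.4211 -0.1739]
   [[299.3999938964844, 214.89999389648438], [307.29998779296875, 209.0], [324.20001220703125, 231.60000610351562], [316.3999938964844, 237.5]] [[0.417, -0.124], [0.451, -0.12], [0.424, -0.222], [0.393, -0.224]]
```

View pics/c1.png

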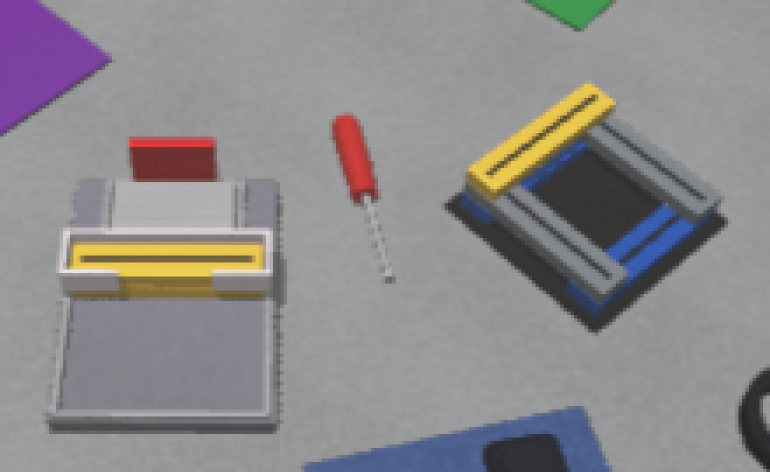

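View pics/c2.png

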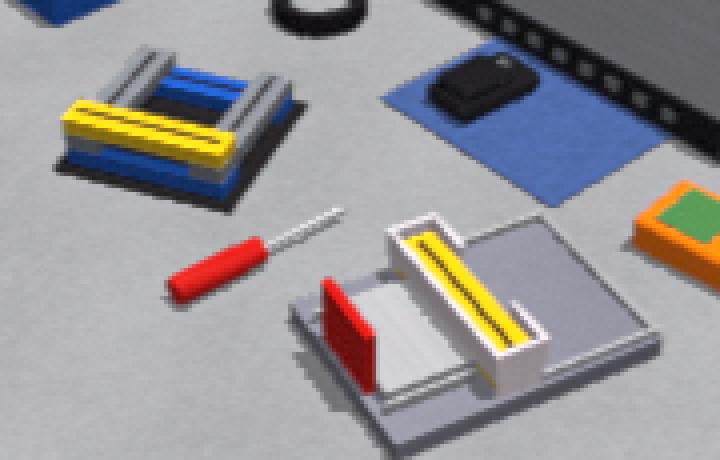

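The scene crop shows the paddle top edge, the magazine rim, and the mate with its stripe running from (487,178) to (598,96). The grey bars' open ends are at (710,200) and (615,275), and the mat corners at (445,206), (596,332) and (727,220). The side crop confirms that the grey bars are open toward the far right. These are the right objects.

```bash
cat > fit.py <<'E'
from h import *
S=cam('scene');D=cam('side')
def P(w,x,y): return (S,240+(x+.5)/3.5-.5,140+(y+.5)/3.5-.5) if w=='s' else (D,225+(x+.5)/4-.5,140+(y+.5)/4-.5)
def fit(name,obs):
    # obs: (view, x,y, model xyz)
    W=np.array([onz(*P(o[0],o[1],o[2]),o[3][2])[:2] for o in obs]); M=np.array([o[3][:2] for o in obs])
    wc,mc=W.mean(0),M.mean(0); H=(M-mc).T@(W-wc); th=np.arctan2(H[0,1]-H[1,0],H[0,0]+H[1,1])
    R=np.array([[np.cos(th),-np.sin(th)],[np.sin(th),np.cos(th)]]); t=wc-R@mc
    print(name,'origin',t.round(4),'yaw',round(th,4)); 
    for o,e in zip(obs,W-(M@R.T+t)): print('   ',o[0],o[3],(e*1000).round(1))
    return t,th,R
t,th,R=fit('tower',[('s',445,206,(-.085,-.085,.006)),('s',596,332,(.085,-.085,.006)),('s',727,220,(.085,.085,.006)),
 ('s',590,83,(-.075,.075,.054)),('s',616,104,(-.043,.075,.054)),('s',490,192,(-.043,-.075,.054)),
 ('s',722,192,(.075,.075,.038)),('s',627,264,(.075,-.043,.038)),('s',603,285,(.075,-.075,.038)),
 ('d',230,212,(-.085,-.085,.006)),('d',55,168,(-.085,.085,.006)),('d',305,100,(.085,-.085,.006)),
 ('d',78,99,(-.043,.075,.054)),('d',236,135,(-.043,-.075,.054)),('d',64,118,(-.075,.075,.054))])
print('open',t+R@[.059,0],'mate',t+R@[-.059,0])
t,th,R=fit('disp',[('s',62,230,(-.0215,-.081,.062)),('s',272,229,(-.0215,.081,.062)),('s',272,264,(.0215,.081,.062)),('s',62,277,(.0215,-.081,.062)),
 ('s',48,430,(.125,-.085,0.0)),('s',277,429,(.125,.085,0.0)),
 ('d',386,229,(-.0215,.081,.062)),('d',436,213,(.0215,.081,.062)),('d',498,362,(-.0215,-.081,.062)),('d',550,337,(.0215,-.081,.062)),
 ('d',290,300,(-.105,.085,.02)),('d',396,445,(-.105,-.085,.02)),('d',662,340,(.125,-.085,.02))])
print('outlet',t+R@[.068,0])
pad=[('s',129,138),('s',216,138),('d',323,281),('d',375,345)]
for p in pad:
    w=onz(*P(*p),.079)[:2]; print('paddle top in disp',(R.T@(w-t)).round(4),w.round(4))
print(robot.read_state()['force'])
E
python3 fit.py
```

```text
tower origin [0.5335 0.1809] yaw 0.4858
    s (-0.085, -0.085, 0.006) [4.3 0.7]
    s (0.085, -0.085, 0.006) [ 1.2 -1.4]
    s (0.085, 0.085, 0.006) [ 1.8 -3.1]
    s (-0.075, 0.075, 0.054) [4.9 1.1]
    s (-0.043, 0.075, 0.054) [ 4.6 -1.4]
    s (-0.043, -0.075, 0.054) [ 0.8 -4.4]
    s (0.075, 0.075, 0.038) [-1.3 -0.4]
    s (0.075, -0.043, 0.038) [-6.6 -0.2]
    s (0.075, -0.075, 0.038) [-7.1  2.1]
    d (-0.085, -0.085, 0.006) [-2.3 -0.2]
    d (-0.085, 0.085, 0.006) [ 1.3 -0.7]
    d (0.085, -0.085, 0.006) [0. 6.]
    d (-0.043, 0.075, 0.054) [-1.5  1.3]
    d (-0.043, -0.075, 0.054) [-2.2  0.6]
    d (-0.075, 0.075, 0.054) [2.  0.1]
open [0.58569634 0.20842581] mate [0.48134647 0.15333402]
disp origin [ 0.5335 -0.1745] yaw -0.2309
    s (-0.0215, -0.081, 0.062) [ 2.5 -2.7]
    s (-0.0215, 0.081, 0.062) [ 2.1 -0.3]
    s (0.0215, 0.081, 0.062) [-7.2  2. ]
    s (0.0215, -0.081, 0.062) [5.1 1.4]
    s (0.125, -0.085, 0.0) [-2.2 -2.1]
    s (0.125, 0.085, 0.0) [-2.5  0.7]
    d (-0.0215, 0.081, 0.062) [0.9 1.4]
    d (0.0215, 0.081, 0.062) [1.4 0. ]
    d (-0.0215, -0.081, 0.062) [-2.1 -2.5]
    d (0.0215, -0.081, 0.062) [1.7 0.8]
    d (-0.105, 0.085, 0.02) [2.8 1.5]
    d (-0.105, -0.085, 0.02) [0.7 0.3]
    d (0.125, -0.085, 0.02) [-3.  -0.6]
outlet [ 0.5996768  -0.19003466]
paddle top in disp [-0.0987 -0.0346] [ 0.4295 -0.1856]
paddle top in disp [-0.0986  0.0358] [ 0.4457 -0.117 ]
paddle top in disp [-0.0998  0.0337] [ 0.444  -0.1189]
paddle top in disp [-0.0988 -0.0436] [ 0.4273 -0.1943]
[-0.48634993 -0.0486853   0.32920436]
```

```bash
cat > plan.py <<'E'
import sys; from h import *
from scipy.spatial.transform import Rotation as Ro
DT=np.array([.5335,-.1745]);DY=-.2309; TT=np.array([.5335,.1809]);TY=.4858
def w(fr,x,y):
    t,a=(DT,DY) if fr=='d' else (TT,TY) if fr=='t' else (np.zeros(2),0)
    return t+np.array([[np.cos(a),-np.sin(a)],[np.sin(a),np.cos(a)]])@[x,y]
# usage: frame x y z yaw_of_tool_y_in_frame(deg)
if __name__=='__main__':
    fr=sys.argv[1]; x,y,z,yaw=map(float,sys.argv[2:6])
    p=np.r_[w(fr,x,y),z]; a=np.radians(yaw)+{'d':DY,'t':TY,'w':0}[fr]
    s=robot.read_state(); R=Ro.from_rotvec(s['orientation']); M=R.as_matrix()
    best=None
    for k in(0,np.pi):
        Y=np.array([np.cos(a+k),np.sin(a+k),0]); Z=np.array([0,0,-1.]); T=np.c_[np.cross(Y,Z),Y,Z]
        r=(R.inv()*Ro.from_matrix(T)).as_rotvec()
        print('shift',(M.T@(p-s['tool_pos'])/.2).round(3),'turn',(r/(np.pi/2)).round(3))
    print('t',round(s['t'],2),'pos',s['tool_pos'].round(4),'q',s['q'].round(2),'target',p.round(4),'F',s['force'].round(1))
E
python3 plan.py w .42 .25 .22 76.8; python3 plan.py d -.16 0 .22 90
```

```text
shift [-1.497 -1.067 -0.008] turn [-0.    -0.    -0.092]
shift [-1.497 -1.067 -0.008] turn [-0.     0.     1.908]
t 0.35 pos [0.2196 0.5582 0.2184] q [ 1.11  0.13  1.49 -0.    1.52 -0.09] target [0.42 0.25 0.22] F [-0.5 -0.   0.3]
shift [-2.01  -2.949 -0.007] turn [-0.    -0.    -0.092]
shift [-2.01  -2.949 -0.007] turn [-0.     0.     1.908]
t 0.35 pos [0.2196 0.5582 0.2184] q [ 1.11  0.13  1.49 -0.    1.52 -0.09] target [ 0.3777 -0.1379  0.22  ] F [-0.5 -0.   0.3]
```

Emit:
jog_arm:
  rows:
    - [[-0.15, -0.1, 0], [0, 0, -0.02]]
    - [[-0.35, -0.25, 0], [0, 0, -0.04]]
    - [[-0.55, -0.4, 0], [0, 0, -0.07]]
    - [[-0.75, -0.53, 0], [0, 0, -0.09]]
  hand: 1
  squeeze: 10

```text
t: 0.75
tool_pos: [0.3209, 0.4031, 0.2186]
orientation: [0.362, 3.12, 0.0]
force: [0.8, 1.4, -0.2]
opening: 0.0653
gripper_force: 0.0
```

Emit:
jog_arm:
  rows:
    - [[-0.15, -0.15, 0], [0, 0, 0]]
    - [[-0.3, -0.3, 0], [0, 0, 0]]
    - [[-0.45, -0.45, 0], [0, 0, 0]]
    - [[-0.6, -0.6, 0], [0, 0, 0]]

```text
t: 1.15
tool_pos: [0.4101, 0.2588, 0.2189]
orientation: [0.366, 3.12, 0.001]
force: [0.4, 0.7, 0.4]
opening: 0.0333
gripper_force: 0.0
```

```bash
python3 plan.py d -.16 0 .22 90
```

```text
shift [-0.301 -1.967 -0.006] turn [ 0.     0.    -0.002]
shift [-0.301 -1.967 -0.006] turn [ 1.000e-03 -0.000e+00  1.998e+00]
t 1.15 pos [0.4101 0.2588 0.2189] q [ 0.46 -0.19  1.8   0.    1.53 -0.88] target [ 0.3777 -0.1379  0.22  ] F [0.4 0.7 0.4]
```

Emit:
jog_arm:
  rows:
    - [[0, -0.2, 0], [0, 0, 0]]
    - [[0, -0.4, 0], [0, 0, 0]]
    - [[0, -0.6, 0], [0, 0, 0]]
    - [[0, -0.8, 0], [0, 0, 0]]
    - [[0, -1, 0], [0, 0, 0]]

```text
t: 1.65
tool_pos: [0.3626, 0.0644, 0.2188]
orientation: [0.365, 3.12, 0.0]
force: [0.9, -0.1, 0.6]
opening: 0.0005
gripper_force: 0.0
```

Emit:
jog_arm:
  rows:
    - [[-0.05, -0.2, 0], [0, 0, 0]]
    - [[-0.1, -0.4, 0], [0, 0, 0]]
    - [[-0.2, -0.6, 0], [0, 0, 0]]
    - [[-0.25, -0.8, 0], [0, 0, 0]]
    - [[-0.3, -0.95, 0], [0, 0, 0]]

```text
t: 2.15
tool_pos: [0.3772, -0.1354, 0.2189]
orientation: [0.368, 3.119, -0.001]
force: [-0.3, 0.0, 0.4]
opening: 0.0002
gripper_force: 0.0
```

Emit:
jog_arm:
  rows:
    - [[0, 0, 0], [0, 0, 0]]
    - [[0, 0, 0], [0, 0, 0]]

```text
t: 2.35
tool_pos: [0.3773, -0.1333, 0.2186]
orientation: [-0.369, -3.119, -0.001]
force: [0.3, 0.6, 0.8]
opening: 0.0004
gripper_force: 0.0
```

```bash
python3 plan.py d -.155 0 .045 90
python3 - <<'E'
from h import *
a=cam('side')['frame'][60:260,180:420,::-1]; b=cam('wrist')['frame'][:,:,::-1]
cv2.imwrite('pics/v1.png',np.hstack([cv2.resize(a,(480,400)),cv2.resize(b[:, 160:480],(320,400))]))
E
```

```text
shift [-0.033 -0.022  0.868] turn [ 0.    -0.    -0.003]
shift [-0.033 -0.022  0.868] turn [-0.    -0.     1.997]
t 2.35 pos [ 0.3773 -0.1333  0.2186] q [-0.47 -0.44  2.    0.    1.58 -1.8 ] target [ 0.3826 -0.139   0.045 ] F [0.3 0.6 0.8]
```

View pics/v1.png

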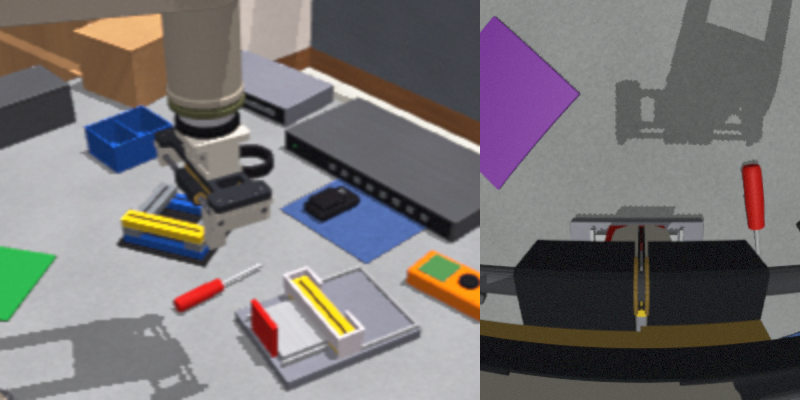

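The closed fingers are lined up behind the paddle (side crop (262,325)) and the way down is clear.

Emit:
jog_arm:
  rows:
    - [[-0.03, -0.02, 0.2], [0, 0, 0]]
    - [[-0.03, -0.02, 0.4], [0, 0, 0]]
    - [[-0.03, -0.02, 0.6], [0, 0, 0]]
    - [[-0.03, -0.02, 0.75], [0, 0, 0]]
    - [[-0.03, -0.02, 0.87], [0, 0, 0]]

```text
t: 2.95
tool_pos: [0.3817, -0.1364, 0.0426]
orientation: [-0.362, -3.119, -0.001]
force: [0.5, 0.5, 0.1]
opening: 0.0005
gripper_force: 0.0
```

Emit:
jog_arm:
  rows:
    - [[-0.05, 0, 0], [0, 0, 0]]
    - [[-0.1, 0, 0], [0, 0, 0]]
    - [[-0.15, 0, 0], [0, 0, 0]]
    - [[-0.18, 0, 0], [0, 0, 0]]
    - [[-0.2, 0, 0], [0, 0, 0]]

```text
t: 3.45
tool_pos: [0.422, -0.1467, 0.0448]
orientation: [0.363, 3.12, 0.0]
force: [-0.6, -0.3, 0.6]
opening: 0.0006
gripper_force: 0.0
```

```bash
python3 plan.py d -.04 0 .045 90; python3 plan.py d -.05 0 .045 90|head -1
```

```text
shift [-0.375 -0.007 -0.001] turn [ 0.     0.    -0.001]
shift [-0.375 -0.007 -0.001] turn [ 0.    -0.     1.999]
t 3.45 pos [ 0.422  -0.1467  0.0448] q [-0.45 -0.13  2.08  0.    1.19 -1.79] target [ 0.4946 -0.1653  0.045 ] F [-0.6 -0.3  0.6]
shift [-0.325 -0.007 -0.001] turn [ 0.     0.    -0.001]
```

Emit:
jog_arm:
  rows:
    - [[-0.03, 0, 0], [0, 0, 0]]
    - [[-0.06, 0, 0], [0, 0, 0]]
    - [[-0.09, 0, 0], [0, 0, 0]]
    - [[-0.12, 0, 0], [0, 0, 0]]
    - [[-0.15, 0, 0], [0, 0, 0]]

```text
t: 3.95
tool_pos: [0.4493, -0.1537, 0.0444]
orientation: [-0.365, -3.116, -0.002]
force: [-9.8, 4.2, 10.2]
opening: 0.0003
gripper_force: 5.6
```

Emit:
jog_arm:
  rows:
    - [[-0.03, 0, 0], [0, 0, 0]]
    - [[-0.06, 0, 0], [0, 0, 0]]
    - [[-0.09, 0, 0], [0, 0, 0]]
    - [[-0.12, 0, 0], [0, 0, 0]]
    - [[-0.15, 0, 0], [0, 0, 0]]

```text
t: 4.45
tool_pos: [0.4786, -0.1607, 0.0443]
orientation: [-0.365, -3.117, -0.002]
force: [-7.7, 2.3, 7.3]
opening: 0.0006
gripper_force: 4.5
```

```bash
python3 plan.py d -.04 0 .045 90
```

```text
shift [-0.083 -0.004 -0.004] turn [ 0.    -0.002 -0.002]
shift [-0.083 -0.004 -0.004] turn [-3.000e-03 -1.000e-03  1.998e+00]
t 4.45 pos [ 0.4786 -0.1607  0.0443] q [-0.43  0.04  1.92  0.    1.19 -1.76] target [ 0.4946 -0.1653  0.045 ] F [-7.7  2.3  7.3]
```

Emit:
jog_arm:
  rows:
    - [[-0.02, 0, 0], [0, 0, 0]]
    - [[-0.035, 0, 0], [0, 0, 0]]
    - [[-0.05, 0, 0], [0, 0, 0]]
    - [[-0.06, 0, 0], [0, 0, 0]]
    - [[-0.06, 0, 0], [0, 0, 0]]

```text
t: 4.95
tool_pos: [0.4903, -0.1635, 0.0444]
orientation: [-0.365, -3.117, -0.002]
force: [-7.0, 3.8, 6.2]
opening: 0.0005
gripper_force: 3.8
```

Emit:
jog_arm:
  rows:
    - [[-0.01, 0, 0], [0, 0, 0]]
    - [[-0.02, 0, 0], [0, 0, 0]]

```text
t: 5.15
tool_pos: [0.4938, -0.1644, 0.0443]
orientation: [-0.365, -3.116, -0.002]
force: [-9.9, 3.8, 7.6]
opening: 0.0001
gripper_force: 4.9
```

```bash
python3 plan.py d -.04 0 .045 90|tail -1
python3 - <<'E'
from h import *
a=cam('scene')['frame'][140:275,220:380,::-1]; b=cam('side')['frame'][150:270,250:410,::-1]
cv2.imwrite('pics/v2.png',np.hstack([cv2.resize(a,(400,338)),cv2.resize(b,(400,338))]))
E
```

```text
t 5.15 pos [ 0.4938 -0.1644  0.0443] q [-0.42  0.08  1.87 -0.    1.19 -1.76] target [ 0.4946 -0.1653  0.045 ] F [-9.9  3.8  7.6]
```

View pics/v2.png

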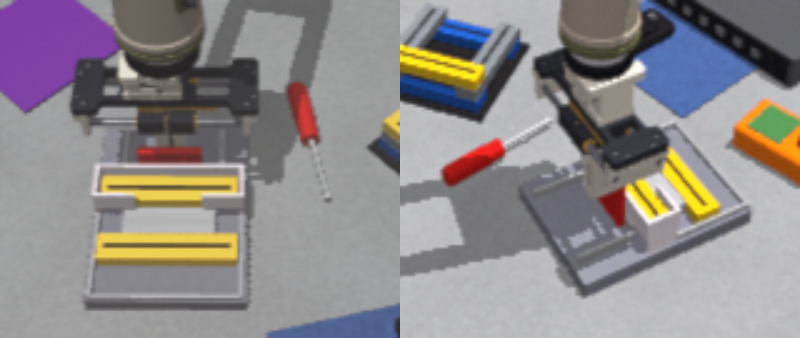

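The bar is out on the deck (left crop (167,247)) and the paddle is nearly at the back wall. I'll push on until the force jumps.

Emit:
jog_arm:
  rows:
    - [[-0.01, 0, 0], [0, 0, 0]]
    - [[-0.02, 0, 0], [0, 0, 0]]

```text
t: 5.45
tool_pos: [0.4946, -0.1646, 0.0442]
orientation: [-0.364, -3.109, -0.003]
force: [-34.9, 8.6, 28.9]
opening: 0.0005
gripper_force: 18.0
```

Emit:
jog_arm:
  rows:
    - [[-0.01, 0, 0], [0, 0, 0]]
    - [[-0.01, 0, 0], [0, 0, 0]]

```text
t: 5.65
tool_pos: [0.4945, -0.1645, 0.0441]
orientation: [-0.364, -3.105, -0.004]
force: [-38.9, 10.6, 34.5]
opening: 0.0003
gripper_force: 20.4
```

Fully home: the force jumped and the tool stalled. Now I'll back off along the push line.

Emit:
jog_arm:
  rows:
    - [[0.07, 0, 0], [0, 0, 0]]
    - [[0.17, 0, 0], [0, 0, 0]]
    - [[0.27, 0, 0], [0, 0, 0]]
    - [[0.37, 0, 0], [0, 0, 0]]
    - [[0.47, 0, 0], [0, 0, 0]]

```text
t: 6.15
tool_pos: [0.4091, -0.1446, 0.0446]
orientation: [0.366, 3.12, -0.0]
force: [0.1, -0.1, -0.5]
opening: 0.0006
gripper_force: 0.0
```

Emit:
jog_arm:
  rows:
    - [[0.1, 0, -0.05], [0, 0, 0]]
    - [[0.13, 0, -0.2], [0, 0, 0]]
    - [[0.13, 0, -0.4], [0, 0, 0]]
    - [[0.13, 0, -0.6], [0, 0, 0]]
    - [[0.13, 0, -0.7], [0, 0, 0]]

```text
t: 6.65
tool_pos: [0.3859, -0.1395, 0.1888]
orientation: [0.365, 3.115, -0.003]
force: [1.5, -0.8, -0.7]
opening: 0.0008
gripper_force: 0.0
```

```bash
cat > meas.py <<'E'
from h import *; from plan import *
out=[]
for n,B in(('scene',(220,150,345,275)),('side',(280,160,420,260))):
    c=cam(n); hsv=cv2.cvtColor(c['frame'],cv2.COLOR_RGB2HSV)
    for nm,lo,hi in(('yel',(20,100,90),(35,255,255)),('red',(0,150,80),(8,255,255))):
        m=cv2.inRange(hsv,lo,hi); k,l,s,ce=cv2.connectedComponentsWithStats(m)
        for i in range(1,k):
            if s[i,4]>40 and B[0]<ce[i][0]<B[2] and B[1]<ce[i][1]<B[3]:
                q=cv2.boxPoints(cv2.minAreaRect(np.argwhere(l==i)[:,::-1].astype(np.float32)))
                z=.036 if nm=='yel' else .079
                A=np.array([[np.cos(DY),np.sin(DY)],[-np.sin(DY),np.cos(DY)]])
                print(n,nm,s[i,4],ce[i].round(1),'disp(mm)',[((A@(onz(c,*p,z)[:2]-DT))*1000).round(1).tolist() for p in list(q)+[ce[i]]])
    a=c['frame'][B[1]:B[3],B[0]:B[2],::-1]; out.append(cv2.resize(a,(390,350),interpolation=3))
import sys; cv2.imwrite(f'pics/{sys.argv[1]}.png',np.hstack(out))
E
python3 meas.py v3; python3 plan.py d .068 0 .15 0
```

```text
scene yel 483 [287.2 215.8] disp(mm) [[-18.2, -76.3], [-18.2, 71.8], [22.1, 72.1], [22.1, -72.4], [-1.7, -2.1]]
scene yel 683 [285.4 239.6] disp(mm) [[54.3, -77.4], [54.3, 72.3], [94.3, 72.6], [94.3, -73.4], [74.8, -2.9]]
scene red 147 [340.5 183.8] disp(mm) [[-118.2, 128.9], [-125.5, 147.6], [-46.6, 162.4], [-39.9, 144.5], [-81.1, 146.1]]
scene red 79 [288.5 181.4] disp(mm) [[-95.2, -32.9], [-95.2, 32.1], [-73.2, 32.8], [-73.2, -31.4], [-90.0, -0.0]]
side yel 453 [359.9 211.6] disp(mm) [[43.8, 68.5], [87.3, 89.1], [83.4, -79.1], [43.9, -94.3], [64.1, -8.1]]
side yel 164 [340.7 213.7] disp(mm) [[-0.9, 83.0], [17.2, 91.4], [16.0, -48.0], [-0.7, -54.5], [7.7, 11.3]]
side red 180 [311.8 223.4] disp(mm) [[-125.7, 21.4], [-93.7, 34.2], [-95.1, -72.6], [-125.0, -82.8], [-110.2, -26.2]]
shift [-1.093  0.003  0.201] turn [0.003 0.004 0.998]
shift [-1.093  0.003  0.201] turn [-0.004  0.003 -1.002]
t 6.75 pos [ 0.3866 -0.1398  0.1887] q [-0.47 -0.4   2.03 -0.    1.51 -1.81] target [ 0.5997 -0.1901  0.15  ] F [ 0.2 -0.6  0.4]
```

View pics/v3.png

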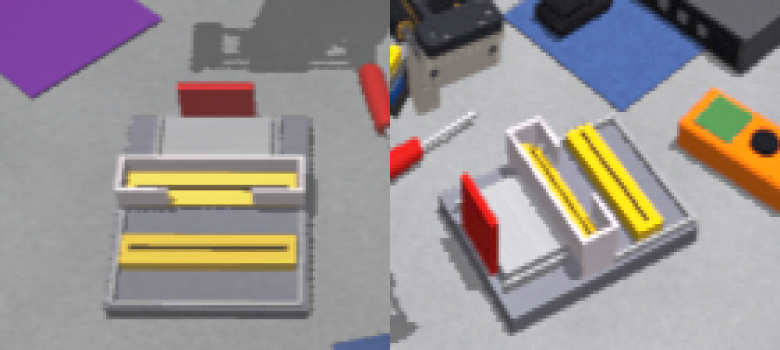

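The paddle is back at rest, and the red pixels match the start. The bar lies out on the deck at about (68, -2) mm in the dispenser frame, and the spare has sunk in the magazine. Now I'll go above the bar, turning 90 degrees.

Emit:
jog_arm:
  rows:
    - [[-0.1, 0, 0.03], [0, 0, 0.09]]
    - [[-0.25, 0, 0.06], [0, 0, 0.18]]
    - [[-0.4, 0, 0.1], [0, 0, 0.27]]
    - [[-0.55, 0, 0.1], [0, 0, 0.36]]
    - [[-0.7, 0, 0.1], [0, 0, 0.45]]
  hand: 0.1

```text
t: 7.25
tool_pos: [0.5209, -0.1709, 0.1623]
orientation: [-1.43, -2.794, 0.0]
force: [-0.6, 0.1, 0.3]
opening: 0.0359
gripper_force: 0.0
```

```bash
python3 plan.py d .068 -.001 .15 0
```

```text
shift [-0.311  0.26   0.06 ] turn [-0.002 -0.001  0.545]
shift [-0.311  0.26   0.06 ] turn [ 1.000e-03 -2.000e-03 -1.455e+00]
t 7.25 pos [ 0.5209 -0.1709  0.1623] q [-0.41  0.03  1.7  -0.    1.42 -1.04] target [ 0.5995 -0.191   0.15  ] F [-0.6  0.1  0.3]
```

Emit:
jog_arm:
  rows:
    - [[-0.07, 0.05, 0.01], [0, 0, 0.09]]
    - [[-0.13, 0.1, 0.02], [0, 0, 0.18]]
    - [[-0.19, 0.15, 0.03], [0, 0, 0.27]]
    - [[-0.25, 0.2, 0.04], [0, 0, 0.36]]
    - [[-0.3, 0.25, 0.06], [0, 0, 0.45]]

```text
t: 7.75
tool_pos: [0.5965, -0.1901, 0.1507]
orientation: [-2.31, -2.127, 0.001]
force: [-0.1, -0.3, 0.3]
opening: 0.0417
gripper_force: 0.0
```

Emit:
jog_arm:
  rows:
    - [[0, 0, 0], [0, 0, 0.08]]
    - [[0, 0, 0], [0, 0, 0.08]]

```text
t: 7.95
tool_pos: [0.5958, -0.1897, 0.1503]
orientation: [-2.434, -1.982, 0.002]
force: [-0.1, -0.4, 0.3]
opening: 0.042
gripper_force: 0.0
```

```bash
python3 plan.py d .068 -.001 .023 0
python3 - <<'E'
from h import *; from plan import *
c=cam('wrist','v4')
for z,pts in((.036,[(x,y) for x in(.052,.068,.084) for y in(-.076,.074)]),): print([proj(c,[*w('d',*p),z]).round(0).tolist() for p in pts])
E
```

```text
shift [-0.003  0.021  0.637] turn [-0.002 -0.     0.017]
shift [-0.003  0.021  0.637] turn [ 1.000e-03 -3.000e-03 -1.983e+00]
t 7.95 pos [ 0.5958 -0.1897  0.1503] q [-0.39  0.24  1.49  0.    1.41 -0.19] target [ 0.5995 -0.191   0.023 ] F [-0.1 -0.4  0.3]
[[307.0, 264.0], [310.0, 110.0], [323.0, 265.0], [328.0, 111.0], [339.0, 265.0], [346.0, 111.0]]
```

View pics/v4.png

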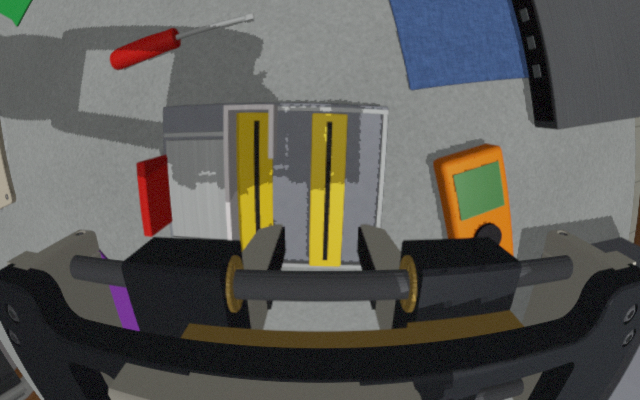

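The wrist view shows the bar between the fingers, its edges 2–3 px right of predicted, so the bar's x is about 0.070. Descending.

Emit:
jog_arm:
  rows:
    - [[0, 0.02, 0.1], [0, 0, 0.017]]
    - [[0, 0.03, 0.2], [0, 0, 0.017]]
    - [[0, 0.03, 0.3], [0, 0, 0.017]]
    - [[0, 0.03, 0.4], [0, 0, 0.017]]
    - [[0, 0.03, 0.5], [0, 0, 0.017]]

```text
t: 8.5
tool_pos: [0.6017, -0.1912, 0.0513]
orientation: [-2.456, -1.958, 0.0]
force: [1.1, -0.1, 0.1]
opening: 0.0417
gripper_force: 0.0
```

```bash
python3 plan.py d .070 -.002 .0235 0
```

```text
shift [-0.007 -0.001  0.139] turn [-0.    -0.     0.004]
shift [-0.007 -0.001  0.139] turn [ 0.000e+00 -1.000e-03 -1.996e+00]
t 8.5 pos [ 0.6017 -0.1912  0.0513] q [-0.39  0.35  1.55 -0.    1.24 -0.16] target [ 0.6012 -0.1925  0.0235] F [ 1.1 -0.1  0.1]
```

Emit:
jog_arm:
  rows:
    - [[0, 0, 0.05], [0, 0, 0]]
    - [[0, 0, 0.09], [0, 0, 0]]
    - [[0, 0, 0.12], [0, 0, 0]]
    - [[0, 0, 0.135], [0, 0, 0]]
    - [[0, 0, 0.135], [0, 0, 0]]

```text
t: 9.0
tool_pos: [0.6024, -0.1914, 0.0258]
orientation: [2.46, 1.954, 0.0]
force: [-0.2, -0.4, 0.3]
opening: 0.0418
gripper_force: 0.0
```

Emit:
jog_arm:
  rows:
    - [[0, 0, 0], [0, 0, 0]]
    - [[0, 0, 0], [0, 0, 0]]
    - [[0, 0, 0], [0, 0, 0]]
    - [[0, 0, 0], [0, 0, 0]]
    - [[0, 0, 0], [0, 0, 0]]
  hand: 1
  squeeze: 20

```text
t: 9.5
tool_pos: [0.6028, -0.1915, 0.0264]
orientation: [2.46, 1.953, 0.001]
force: [-1.1, 0.3, 4.6]
opening: 0.0319
gripper_force: 20.0
```

Emit:
jog_arm:
  rows:
    - [[0, 0, -0.05], [0, 0, 0]]
    - [[0, 0, -0.15], [0, 0, 0]]
    - [[0, 0, -0.25], [0, 0, 0]]
    - [[0, 0, -0.35], [0, 0, 0]]
    - [[0, 0, -0.5], [0, 0, 0]]

```text
t: 10.0
tool_pos: [0.6009, -0.1907, 0.125]
orientation: [-2.458, -1.952, 0.003]
force: [-0.0, -0.6, -1.6]
opening: 0.0314
gripper_force: 20.0
```

```bash
python3 plan.py t .059 0 .14 0
```

```text
shift [ 1.927 -0.527 -0.072] turn [-0.002 -0.001 -0.455]
shift [ 1.927 -0.527 -0.072] turn [-1.000e-03  2.000e-03  1.545e+00]
t 10.0 pos [ 0.6009 -0.1907  0.125 ] q [-0.39  0.27  1.5   0.    1.37 -0.16] target [0.5857 0.2084 0.14  ] F [-0.  -0.6 -1.6]
```

Bar gripped (31 mm opening, 20 N). Carrying it to the tower.

Emit:
jog_arm:
  rows:
    - [[0.1, -0.02, -0.02], [0, 0, -0.05]]
    - [[0.28, -0.05, -0.05], [0, 0, -0.1]]
    - [[0.5, -0.1, -0.07], [0, 0, -0.15]]
    - [[0.72, -0.15, -0.1], [0, 0, -0.2]]
    - [[0.95, -0.2, -0.15], [0, 0, -0.25]]

```text
t: 10.5
tool_pos: [0.6055, 0.0042, 0.1555]
orientation: [-2.028, -2.398, 0.001]
force: [0.4, -0.5, -0.7]
opening: 0.0319
gripper_force: 20.0
```

```bash
python3 plan.py t .059 0 .15 0
```

```text
shift [1.023 0.072 0.028] turn [-0.001 -0.    -0.203]
shift [1.023 0.072 0.028] turn [-0.000e+00  1.000e-03  1.797e+00]
t 10.5 pos [0.6055 0.0042 0.1555] q [-0.08  0.18  1.55 -0.    1.41 -0.24] target [0.5857 0.2084 0.15  ] F [ 0.4 -0.5 -0.7]
```

Emit:
jog_arm:
  rows:
    - [[0.22, 0.01, 0], [0, 0, -0.05]]
    - [[0.44, 0.03, 0], [0, 0, -0.1]]
    - [[0.66, 0.05, 0], [0, 0, -0.15]]
    - [[0.86, 0.06, 0.02], [0, 0, -0.19]]
    - [[1, 0.07, 0.03], [0, 0, -0.2]]

```text
t: 11.0
tool_pos: [0.5866, 0.2052, 0.1497]
orientation: [-1.626, -2.687, -0.0]
force: [-0.7, -0.7, -1.0]
opening: 0.0316
gripper_force: 20.0
```

Emit:
jog_arm:
  rows:
    - [[0, 0, 0], [0, 0, 0]]
    - [[0, 0, 0], [0, 0, 0]]

```text
t: 11.2
tool_pos: [0.5872, 0.2028, 0.1496]
orientation: [-1.63, -2.685, 0.001]
force: [0.7, 0.2, -1.0]
opening: 0.0316
gripper_force: 20.0
```

```bash
python3 plan.py t .059 0 .044 0
python3 - <<'E'
from h import *; from plan import *
c=cam('wrist','v5'); P=lambda x,y,z: proj(c,[*w('t',x,y),z]).round(0).tolist()
print('mate top',[P(x,y,.054) for x in(-.075,-.043) for y in(-.075,.075)])
print('grey ends',[P(.075,y,.038) for y in(-.075,-.043,.043,.075)])
print('mat',[P(x,y,.006) for x in(-.085,.085) for y in(-.085,.085)])
E
```

```text
shift [0.029 0.007 0.528] turn [-0.     0.    -0.004]
shift [0.029 0.007 0.528] turn [0.000e+00 1.000e-03 1.996e+00]
t 11.2 pos [0.5872 0.2028 0.1496] q [ 0.25  0.23  1.51 -0.    1.41 -0.23] target [0.5857 0.2084 0.044 ] F [ 0.7  0.2 -1. ]
mate top [[190.0, 264.0], [174.0, 111.0], [219.0, 266.0], [206.0, 108.0]]
grey ends [[340.0, 260.0], [340.0, 230.0], [341.0, 139.0], [341.0, 104.0]]
mat [[199.0, 253.0], [185.0, 103.0], [347.0, 256.0], [349.0, 95.0]]
```

View pics/v5.png

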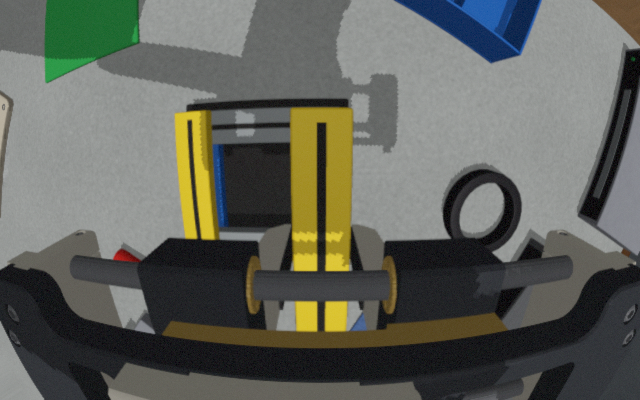

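The wrist view shows the mate's far end at about (175,113)–(207,111), within 2–3 px of prediction. The held bar runs from its far end (292–352,108) to its near end at about (297–347,331). Next I check the bar's offset from the tool.

Run:
```python
from h import *; from plan import *
c=cam('wrist'); A=np.array([[np.cos(TY),np.sin(TY)],[-np.sin(TY),np.cos(TY)]])
f=lambda u,v,z:(A@(onz(c,u,v,z)[:2]-TT)*1000).round(1)
s=robot.read_state(); print('tcp',(A@(s['tool_pos'][:2]-TT)*1000).round(1))
for p in((292,108),(352,108),(297,331),(347,331)): print('bar',p,f(*p,.1596))
for p in((175,113),(207,111)): print('mate',p,f(*p,.054))
for p in((187,105),(348,100)): print('mat',p,f(*p,.006))
```

```text
tcp [57.5 -7.2]
bar (292, 108) [43.1 66. ]
bar (352, 108) [72.9 65.8]
bar (297, 331) [ 41.3 -66.7]
bar (347, 331) [ 72.8 -67. ]
mate (175, 113) [-73.7  72. ]
mate (207, 111) [-41.8  71.2]
mat (187, 105) [-83.   81.5]
mat (348, 100) [84.2 79.3]
```

```bash
python3 plan.py t .0595 -.0015 .055 0
```

```text
shift [0.029 0.01  0.474] turn [-0.     0.    -0.005]
shift [0.029 0.01  0.474] turn [0.    0.    1.995]
t 11.3 pos [0.5877 0.2014 0.1498] q [ 0.25  0.23  1.51 -0.    1.41 -0.23] target [0.5868 0.2074 0.055 ] F [ 0.5 -0.5 -1.2]
```

Emit:
jog_arm:
  rows:
    - [[0.03, 0.01, 0.1], [0, 0, -0.005]]
    - [[0.03, 0.01, 0.2], [0, 0, -0.005]]
    - [[0.03, 0.01, 0.3], [0, 0, -0.005]]
    - [[0.03, 0.01, 0.4], [0, 0, -0.005]]
    - [[0.03, 0.01, 0.47], [0, 0, -0.005]]

```text
t: 11.8
tool_pos: [0.5863, 0.207, 0.0542]
orientation: [-1.624, -2.688, 0.002]
force: [-0.0, -0.5, -0.5]
opening: 0.0318
gripper_force: 20.0
```

Emit:
jog_arm:
  rows:
    - [[0, 0, 0], [0, 0, 0]]
    - [[0, 0, 0], [0, 0, 0]]
    - [[0, 0, 0], [0, 0, 0]]

```text
t: 12.1
tool_pos: [0.5877, 0.2086, 0.0572]
orientation: [1.622, 2.689, 0.002]
force: [1.1, 0.6, -0.5]
opening: 0.0319
gripper_force: 20.0
```

```bash
python3 plan.py t .0595 -.0015 .044 0
```

```text
shift [-0.004 -0.007  0.066] turn [ 0.001  0.    -0.   ]
shift [-0.004 -0.007  0.066] turn [ 1.e-03 -2.e-03  2.e+00]
t 12.1 pos [0.5877 0.2086 0.0572] q [ 0.26  0.32  1.58 -0.    1.25 -0.23] target [0.5868 0.2074 0.044 ] F [ 1.1  0.6 -0.5]
```

Lower slowly until the contact force shows.

Emit:
jog_arm:
  rows:
    - [[0, -0.005, 0.02], [0, 0, 0]]
    - [[0, -0.005, 0.04], [0, 0, 0]]
    - [[0, -0.005, 0.055], [0, 0, 0]]
    - [[0, -0.005, 0.06], [0, 0, 0]]
    - [[0, -0.005, 0.06], [0, 0, 0]]

```text
t: 12.6
tool_pos: [0.5857, 0.2082, 0.0443]
orientation: [1.621, 2.691, -0.0]
force: [-2.5, -0.5, 6.8]
opening: 0.0319
gripper_force: 20.0
```

Emit:
jog_arm:
  rows:
    - [[0, 0, 0.005], [0, 0, 0]]
    - [[0, 0, 0.008], [0, 0, 0]]

```text
t: 12.8
tool_pos: [0.5857, 0.2082, 0.0442]
orientation: [1.621, 2.691, -0.0]
force: [-12.3, -3.1, 21.7]
opening: 0.0316
gripper_force: 20.0
```

Seated at the expected height. I'll relieve the pressure and open.

Emit:
jog_arm:
  rows:
    - [[0, 0, -0.008], [0, 0, 0]]
    - [[0, 0, -0.01], [0, 0, 0]]

```text
t: 13.0
tool_pos: [0.5859, 0.2083, 0.0443]
orientation: [1.621, 2.69, 0.001]
force: [0.0, 0.0, 1.5]
opening: 0.0316
gripper_force: 20.0
```

Emit:
jog_arm:
  rows:
    - [[0, 0, 0], [0, 0, 0]]
    - [[0, 0, 0], [0, 0, 0]]
    - [[0, 0, 0], [0, 0, 0]]
    - [[0, 0, 0], [0, 0, 0]]
  hand: -0.2

```text
t: 13.4
tool_pos: [0.5855, 0.2082, 0.0438]
orientation: [-1.622, -2.69, 0.0]
force: [0.6, -0.2, 0.5]
opening: 0.0551
gripper_force: 0.0
```

Emit:
jog_arm:
  rows:
    - [[0, 0, -0.05], [0, 0, 0]]
    - [[0, 0, -0.15], [0, 0, 0]]
    - [[0, 0, -0.3], [0, 0, 0]]
    - [[0, 0, -0.5], [0, 0, 0]]
    - [[0, 0, -0.7], [0, 0, 0]]

```text
t: 13.9
tool_pos: [0.5852, 0.2081, 0.1858]
orientation: [-1.622, -2.69, 0.001]
force: [0.2, 0.6, 0.8]
opening: 0.0556
gripper_force: 0.0
```

Emit:
jog_arm:
  rows:
    - [[0.2, -0.2, 0], [0, 0, 0]]
    - [[0.4, -0.4, 0], [0, 0, 0]]
    - [[0.6, -0.6, 0], [0, 0, 0]]
    - [[0.6, -0.8, 0], [0, 0, 0]]
    - [[0.6, -0.8, 0], [0, 0, 0]]

```text
t: 14.4
tool_pos: [0.3827, 0.2388, 0.183]
orientation: [-1.617, -2.691, 0.004]
force: [1.0, -0.9, 0.1]
opening: 0.0556
gripper_force: 0.0
```

Run:
```python
from h import *; from plan import *
A=np.array([[np.cos(TY),np.sin(TY)],[-np.sin(TY),np.cos(TY)]]); out=[]
for n,B in(('scene',(350,140,470,250)),('side',(225,130,325,222))):
    c=cam(n); m=cv2.inRange(cv2.cvtColor(c['frame'],cv2.COLOR_RGB2HSV),(20,100,90),(35,255,255))
    k,l,s,ce=cv2.connectedComponentsWithStats(m)
    for i in range(1,k):
        if s[i,4]>40 and B[0]<ce[i][0]<B[2] and B[1]<ce[i][1]<B[3]:
            q=cv2.boxPoints(cv2.minAreaRect(np.argwhere(l==i)[:,::-1].astype(np.float32)))
            print(n,s[i,4],ce[i].round(1),[(A@(onz(c,*p,.054)[:2]-TT)*1000).round(0).tolist() for p in list(q)+[ce[i]]])
    out.append(cv2.resize(c['frame'][B[1]:B[3],B[0]:B[2],::-1],(390,358),interpolation=3))
cv2.imwrite('pics/v6.png',np.hstack(out))
```

```text
scene 504 [393.8 179.7] [[-74.0, -80.0], [-75.0, 83.0], [-36.0, 69.0], [-37.0, -90.0], [-55.0, -8.0]]
scene 576 [425.2 204.3] [[43.0, -82.0], [41.0, 82.0], [81.0, 69.0], [80.0, -91.0], [62.0, -10.0]]
side 338 [277.1 154.9] [[24.0, 65.0], [77.0, 86.0], [77.0, -74.0], [25.0, -89.0], [51.0, -5.0]]
side 414 [262.3 172.8] [[-92.0, 69.0], [-38.0, 91.0], [-40.0, -74.0], [-92.0, -89.0], [-67.0, -5.0]]
```

View pics/v6.png

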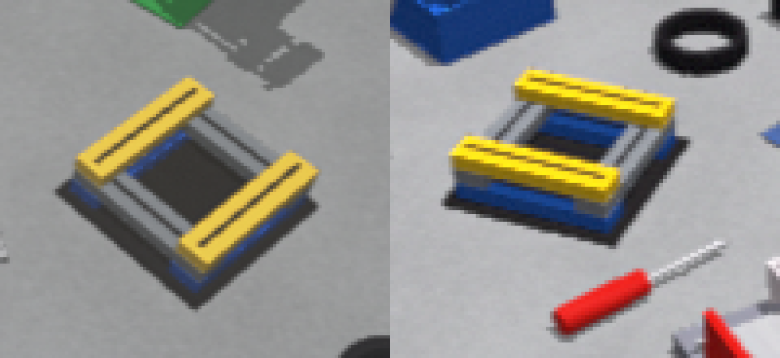

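The bar lies on the open ends, 117–118 mm from the mate against 118 wanted. It is parallel to the mate and its ends are in line. The mate has not moved, and the robot touches nothing. Handing in.

```bash
python3 -c "
from plant import robot
print(robot.close_job())"
```

```text
the job is handed in; nothing more can be done
None
```

The job is handed in at about 14.5 s of the 59 s allowed, with no verdict returned. The paddle went fully home once and sprang back, and the dispensed bar lies flat in the tower's open place within about 2 mm by the cameras; the spare stayed in the magazine and the mate did not move.

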